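Slide the pill organiser through the spring gate of its reminder dock

TASK

Put the white four-lid pill organiser away in its grey reminder dock: set it lids up on the dock's open entry end, push it lengthwise through the spring gate until it is fully home against the end stop with the stop's white button pressed in, press it there firmly with about 10 N for a moment to seat it, then take your hand out so that the gate shuts behind it. Feel for the stop: never push the organiser against the gate or stop, or press on the dock yourself, with more than 20 N, and leave the other things on the ledge where they stand.

Things in the scene. Friction and masses are not known exactly. Their poses are not given: they have to be found in the camera images.
- organiser: White plastic pill organiser, a closed box 100 (its x) x 52 (y) x 26 mm (z) with one row of four flip-top lids on top, about 0.16 kg (varies). Origin at the centre of its underside, z up through the lids. Both ends are alike and either may go in first. It lies loose on the ledge to the robot's left. It can be gripped across its 52 mm width.
- dock: Grey dock fixed to the ledge: a straight C-shaped channel, open along the top, with a flat floor 8 mm thick (top at z = 8 mm) from x = -125 to 214 mm. Origin on the ledge, on the channel's centre line, straight below the closed gate; x is the push-in direction, z up.
- apron (a point): Middle of the dock's entry end, on the floor, at dock x = -88 mm: a bare flat apron from x = -125 to -51 mm, y = -42 to 34 mm. Axes as the dock's.
- mouth (a point): Mouth of the channel on the floor, at dock x = -25 mm. From x = -51 to -25 mm two funnel walls, 20 mm high over the floor, narrow from about 80 to 56 mm apart towards it. Axes as the dock's.
- channel (a point): A point on the floor inside, at dock x = 100 mm. From the mouth on, walls 56 mm apart (y = +-28) carry lips (30 mm over the floor, top at dock z = 42 mm) that leave a 46 mm wide slot (y = +-23): too narrow to put the organiser in from above, wide enough for closed fingers to follow it. From x = 0 to 66 mm the -y wall steps back 10 mm for the open gate. Axes as the dock's.
- gate (a joint): Steel spring flap across the channel at dock x = 0, 59 mm long, 3 to 25 mm over the floor, on an upright pin at dock y = -33 mm. 0 = shut; swings only inward (to +x), up to 1.57 rad, and springs shut. Resists with 3 to 6 N over the first 15 mm, then drags lightly. Shuts once the organiser's rear is past x = 60 mm and the fingers are out: ease off 1 mm and lift them straight up; dragged back, they wedge behind it.
- button (a joint): White button, 14 mm wide, in the face of the end stop, a black block with a round knob on top that closes the channel's far end. The rigid face is set anywhere from dock x = 166 to 184 mm, unmeasured: feel for it; before it, friction and the button resist less than 3 N. 0 = 8 mm out (towards the gate), 0.008 m = flush, the organiser home. Its 0.2 N spring does not move the organiser.
- glass_a: Small clear soju glass, 48 mm wide, 60 mm high, in the bamboo tray (220 x 130 mm, 18 mm high) at the right. Origin at the centre of its underside. To be left alone.
- glass_b: The second soju glass, same size, in the same tray. To be left alone.
- cup: White ceramic toothbrush cup, 72 mm wide, 95 mm high, with a brush that rises to 175 mm, at the back left. Origin at the centre of its underside. To be left alone.
- soapdish: Chrome soap dish, round, 108 mm wide, 18 mm high, with a white bar of soap to 34 mm, on the near right. Origin at the centre of its underside. To be left alone.
- lotion: White lotion bottle, 52 mm wide, 150 mm high, at the back. Origin at the centre of its underside. To be left alone.
- jar: Amber cream jar, 54 mm wide, 45 mm high, on the left. Origin at the centre of its underside. To be left alone.
Mind the look-alikes: they are no part of the job. Leave any brown look-alike of the organiser alone.

How it is judged:
By the outcome, as a careful person would: the job done as asked, in the order asked, and still so for the second after the job is handed in, with the robot touching nothing.
It also fails if it takes over 67 s, if anything falls off the work surface, if the arm or the gripper's body presses on something with over 40 N, if the wrist force passes 120 N, or if a joint passes its speed limit or range.

ROBOT

A 6-joint arm with a two-finger parallel gripper is mounted at the origin on the work surface. World frame = base frame: x ahead of the robot, y to its left, z up, the work surface at z = 0. Lengths are in mm, angles in rad, forces in N, time in s.
With the tool pointing down it reaches from about 325 to 900 mm from the base axis. Payload 6.1 kg.
Tool frame: the origin (TCP) lies on the centre line of the jaws, within the pads' length; the fingertips stand 22 mm ahead of it and the grasp point (between the pads) lies 3 mm ahead of it; z points along the fingers, y is the line along which they close (so a half turn about z gives the same grasp; the last joint's range is limited). The gripper opens to 87 mm and grips with 3 to 60 N. Pads are 19 mm wide; open, the fingers measure 117 mm over their backs; the gripper's body (75 mm by 190 mm) begins 51 mm behind the grasp point.
Start: joints at [1.152, 0.22, 1.526, -0, 1.395, -0.126], TCP at [180.395, 598.392, 244.538] pointing down, gripper open.
Joint ranges: [-2.98, 2.98], [-0.91, 2.08], [0.09, 2.57], [-1.24, 4.39], [0.2, 2.65], [-2.68, 2.68]. Speed limits (rad/s): [2.57, 2.57, 3.01, 3.14, 3.14, 3.14].

INTERFACE

Orientations are given as a rotation vector (axis times angle).
In Python, from plant import state, read_camera, camera_model, job_done gives the robot as it stands.
- The arm moves only by the shell command python3 -m handwheel 'ROWS' [FORCE]. ROWS is JSON, a list of rows, each a list of 3 entries, a list of its own where there are three numbers: the shift along the tool's x, y, z in mm, then the turn, a rotation vector about the tool's x, y, z in degrees, then the opening, from 0 (shut) to 1 (fully open). A call has 1 to 10 rows; each row shifts and turns the commanded pose from where the row before left it, along the tool's axes as they then stand; what a row does not reach is not made up. A row lasts 1/8 s, in which the tool goes at most 62.5 mm and 10.7 degrees, less where a joint would pass 70% of its speed; a pose out of reach is approached as far as the arm can. A call is refused whole if a number of a shift passes 62.5 or a number of a turn 10.7, either way. A call with a gripper value outside its range is refused whole. The fingers move at their own pace and stop on an object; FORCE is the grip in N (left out, the last holds). Time passes only in rows, so rows that do not move let the fingers close. It gives the time, the measured TCP pose, the force, the opening and the grip force at its end, in the units of the state.
- state(): the state, without advancing time (a new reading comes with each control period).
- read_camera(name): name is "scene" or "top" or "wrist"; returns the picture (480x640x3 uint8, red, green, blue); there is no depth.
- camera_model(name): a dict with "fx", "fy", "cx", "cy" (pixels), "cam_to_world" (4x4, takes a point from camera to world coordinates); the wrist camera has in their place "mount" (4x4, takes a point from camera to tool coordinates, whose origin is the TCP and whose axes are the flange's). Camera axes: x right, y up, looking along -z (the intrinsics and any distortion apply to the point x, -y, -z); pixel columns grow to the right and rows downward; lengths in mm; the calibration is good to about 2 mm. A picture is of the moment at which its call begins: read the wrist's pose just before it. camera_model takes no time and is no camera call.
- job_done(): hands the job in; it is judged then, once.
The state is a dict: "clock": time; "joints": joint angles; "dq": joint speeds; "tau": joint torques, N m; "eef_pos": TCP position; "ee_rot": TCP orientation; "ft_force": force on the tool from outside, world axes, zero at the start; "moment": the same for the moment, N m; "gripper_width": finger opening in mm; "grasp_force": force on a finger pad.
Only numpy, scipy, OpenCV 4.12 (cv2) and the standard library are available. Lean on these libraries where they do the work, as an engineer would, in place of code of your own. Each camera call takes 0.05 s, during which the arm holds its last target. There are 200 camera calls.

## Working session

There is one attempt and no reset: what is moved stays moved. The work goes in short steps, Python scripts to look and compute and a shell command to move; the robot and the scene stay as the last step left them, time stands still between calls to the robot, and variables do not carry over. Pictures are saved under pics/ and viewed, at most 10 in all, crops included, and the job is handed in when it is done.

```bash
ls; mkdir -p pics
cat > h.py <<'E'
import numpy as np, cv2
from scipy.spatial.transform import Rotation as R
from plant import state, read_camera, camera_model
def cam(name, s=None):
    m=camera_model(name)
    if 'cam_to_world' in m: T=np.array(m['cam_to_world'])
    else:
        s=s or state(); W=np.eye(4); W[:3,:3]=R.from_rotvec(s['ee_rot']).as_matrix(); W[:3,3]=s['eef_pos']
        T=W@np.array(m['mount'])
    return m,T
def ray(mt,u,v):
    m,T=mt; d=T[:3,:3]@np.array([(u-m['cx'])/m['fx'],-(v-m['cy'])/m['fy'],-1]); return T[:3,3],d/np.linalg.norm(d)
def onz(mt,u,v,z):
    o,d=ray(mt,u,v); return o+d*(z-o[2])/d[2]
def tri(a,b):
    (o1,d1),(o2,d2)=a,b; A=np.stack([d1,-d2],1); t=np.linalg.lstsq(A,o2-o1,rcond=None)[0]
    p,q=o1+t[0]*d1,o2+t[1]*d2; return (p+q)/2,np.linalg.norm(p-q)
def proj(mt,p):
    m,T=mt; c=T[:3,:3].T@(np.array(p)-T[:3,3]); return m['cx']+m['fx']*c[0]/-c[2], m['cy']-m['fy']*c[1]/-c[2]
def save(name,img): cv2.imwrite('pics/'+name,img[:,:,::-1])
E
python3 - <<'E'
from h import *
s=state(); print(s)
for n in ('top','scene','wrist'):
    m=camera_model(n); print(n,{k:(np.round(v,3).tolist()) if k in('cam_to_world','mount','fx','fy','cx','cy') else v for k,v in m.items()})
    i=read_camera(n); save(n+'0.png',i)
E
```

```text
pics
{'clock': 0.0, 'joints': array([ 1.15189195e+00,  2.21230293e-01,  1.52764382e+00, -8.30762374e-06,
        1.39466784e+00, -1.26085521e-01]), 'dq': array([-1.37291398e-03, -3.55115306e-04, -4.52789920e-06, -1.60118497e-03,
        1.74682856e-03, -1.27350857e-03]), 'tau': array([-9.27071778e-04, -4.94576812e+01, -3.87397993e+01,  6.99788751e-02,
        5.63882093e-02, -1.31661118e-04]), 'eef_pos': array([180.16549269, 597.85868744, 243.41730769]), 'ee_rot': array([-4.58239427e-01, -3.10746935e+00,  2.95194419e-03]), 'ft_force': array([ 0.45069104,  0.19370839, -0.77088629]), 'moment': array([ 0.00244623, -0.01615731,  0.01338226]), 'grasp_force': 0.0, 'gripper_width': 86.76002551990325}
top {'fx': 603.659, 'fy': 603.659, 'cx': 314.927, 'cy': 237.562, 'cam_to_world': [[-0.029, 0.995, -0.1, 401.412], [-1.0, -0.028, 0.014, -0.917], [0.011, 0.1, 0.995, 1394.157], [0.0, 0.0, 0.0, 1.0]]}
scene {'fx': 456.642, 'fy': 456.642, 'cx': 325.756, 'cy': 237.019, 'cam_to_world': [[0.857, -0.422, 0.295, 852.0], [0.515, 0.706, -0.487, -509.488], [-0.003, 0.57, 0.822, 868.383], [0.0, 0.0, 0.0, 1.0]]}
wrist {'fx': 412.84, 'fy': 412.84, 'cx': 307.007, 'cy': 242.375, 'mount': [[-0.0, 0.971, 0.24, 65.538], [1.0, 0.0, -0.0, -0.687], [-0.0, 0.24, -0.971, -140.868], [0.0, 0.0, 0.0, 1.0]]}
```

View pics/top0.png

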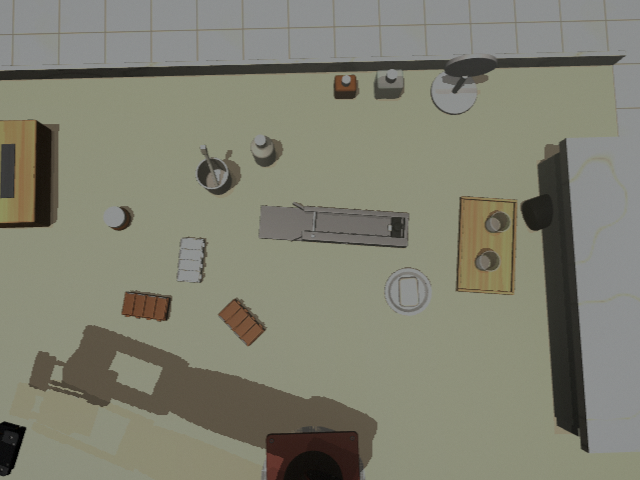

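View pics/scene0.png

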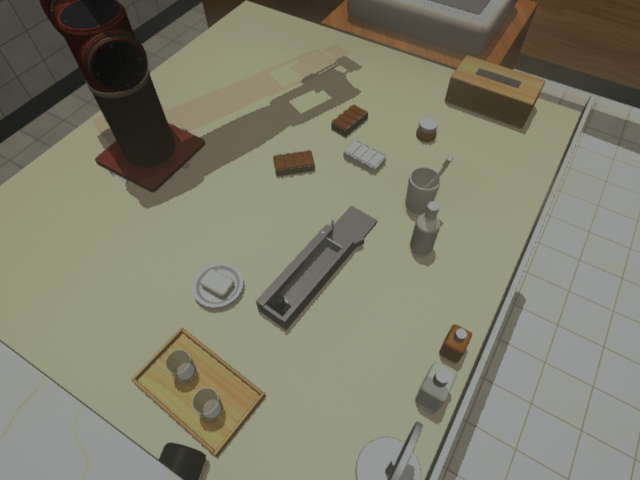

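View pics/wrist0.png

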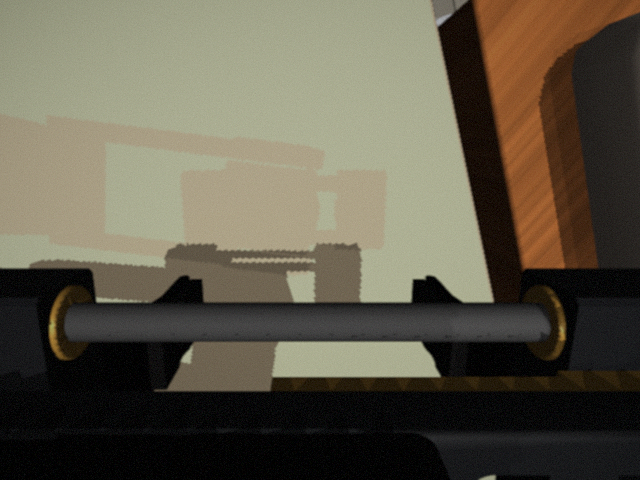

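Top view: organiser candidates are white (191,260), brown (146,306) and brown (242,322). The white one fits "white four-lid"; the browns are the look-alikes. The dock entry is at (260,222) and the stop at (398,227). I'll confirm in an enlarged crop.

Run:
```python
from h import *
t=cv2.imread('pics/top0.png'); s=cv2.imread('pics/scene0.png')
a=cv2.resize(t[190:290,165:425],None,fx=3,fy=3,interpolation=3)
b=cv2.resize(s[135:330,250:390],None,fx=1.5,fy=1.5,interpolation=3)
c=np.zeros((600,800,3),np.uint8); c[:300,:780]=a; c[305:305+b.shape[0],:b.shape[1]]=b
d=cv2.resize(s[135:175,335:395],None,fx=6,fy=6,interpolation=3); c[305:545,300:660]=d
cv2.imwrite('pics/crop1.png',c)
T=cam('top');S=cam('scene')
# organiser
for n,img,roi in(('top',t,(232,290,170,212)),('scene',s,(135,175,338,392))):
    r0,r1,c0,c1=roi; h=cv2.cvtColor(img[r0:r1,c0:c1],cv2.COLOR_BGR2HSV)
    m=((h[...,1]<25)&(h[...,2]>95)).astype(np.uint8)
    k,l,st,_=cv2.connectedComponentsWithStats(cv2.morphologyEx(m,cv2.MORPH_CLOSE,np.ones((5,5))))
    i=1+np.argmax(st[1:,4]); cn=cv2.findContours((l==i).astype(np.uint8),0,1)[0][0]+[c0,r0]
    rr=cv2.minAreaRect(cn.astype(np.float32)); print(n,st[i],rr,np.round(cv2.boxPoints(rr),1).tolist())
    if n=='top': print([np.round(onz(T,*p,26),0).tolist() for p in cv2.boxPoints(rr)])
    c=rr[0]; 
    if n=='top': ca=c
    else: print('tri',tri(ray(T,*ca),ray(S,*c)))
```

```text
top [   7    6   28   45 1031] ((190.39663696289062, 259.5854187011719), (24.50815200805664, 43.65959167480469), 5.440332412719727) [[176.10000610351562, 280.20001220703125], [180.3000030517578, 236.6999969482422], [204.6999969482422, 239.0], [200.5, 282.5]]
[[451.0, 296.0, 26.0], [549.0, 286.0, 26.0], [542.0, 231.0, 26.0], [444.0, 241.0, 26.0]]
scene [  6   6  42  28 591] ((364.4000244140625, 154.1999969482422), (39.354793548583984, 16.994115829467773), 26.56505012512207) [[343.0, 153.0], [350.6000061035156, 137.8000030517578], [385.79998779296875, 155.39999389648438], [378.20001220703125, 170.60000610351562]]
tri (array([497.97667045, 265.19137026,  21.2304385 ]), np.float64(3.517422870260355))
```

View pics/crop1.png

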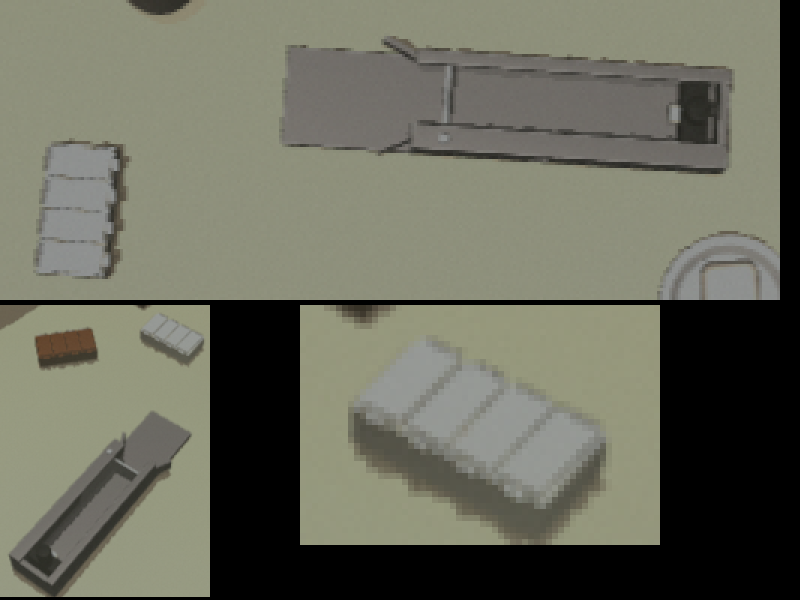

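Confirmed: the enlarged crop shows four white lids at top (191,260). The dock's apron is on the left, with its corners at about (260.7,205.3) and (258.7,238.3). The gate is at about (314,222), the pin at (312.7,235.7), and the button at (389,228).

```bash
cat > dock.py <<'E'
from h import *
from scipy.optimize import least_squares
E
python3 - <<'E'
from h import *
T=cam('top');S=cam('scene')
f=lambda u,v:(165+u/3,190+v/3)
g=lambda u,v:(250+u/1.5,135+(v-305)/1.5)
P={'apron+':((287,46),(152,412)),'apron-':((281,145),(189,434)),'pin':((443,137),(110,451)),'far+':((731,70),(55,594)),'far-':((725,168),(11,556)),'but':((674,112),(54,550))}
P['apron+'],P['apron-']=((287,46),(190,434)),((281,145),(152,412))
for k,(a,b) in P.items():
    p,e=tri(ray(T,*f(*a)),ray(S,*g(*b))); print(k,np.round(p,0),round(e,1), [np.round(onz(T,*f(*a),z)[:2],0).tolist() for z in(8,42)])
for k,a in {'u1':(455,66),'u2':(678,80),'l1':(455,124),'l2':(672,137)}.items(): print(k,np.round(onz(T,*f(*a),42),1))
s=state(); print(R.from_rotvec(s['ee_rot']).as_matrix().round(3))
E
```

```text
apron+ [620. 104.   3.] 1.2 [[619.0, 103.0], [613.0, 101.0]]
apron- [545. 111.   2.] 5.6 [[542.0, 109.0], [539.0, 107.0]]
pin [543. -14.  43.] 4.0 [[545.0, -15.0], [541.0, -15.0]]
far+ [ 591. -236.   19.] 5.1 [[591.0, -240.0], [586.0, -234.0]]
far- [ 514. -226.   34.] 4.7 [[515.0, -232.0], [512.0, -226.0]]
but [ 558. -189.   33.] 5.9 [[559.0, -194.0], [555.0, -189.0]]
u1 [594.8 -25.5  42. ]
u2 [ 579.5 -193.3   42. ]
l1 [550.8 -24.2  42. ]
l2 [ 536.4 -187.    42. ]
[[-0.957  0.289 -0.001]
 [ 0.289  0.957 -0.001]
 [ 0.    -0.001 -1.   ]]
```

```bash
python3 -m handwheel '[[[-40,-23,5],[0,0,0],1],[[-40,-23,5],[0,0,0],1],[[-40,-23,5],[0,0,0],1],[[-40,-23,5],[0,0,0],1],[[-40,-23,5],[0,0,0],1],[[-40,-23,5],[0,0,0],1],[[-40,-23,5],[0,0,0],1],[[-40,-23,5],[0,0,0],1],[[-40,-23,5],[0,0,-5.5],1],[[-40,-23,5],[0,0,-5.5],1]]' 20
python3 -m handwheel '[[[0,0,0],[0,0,0],1],[[0,0,0],[0,0,0],1]]'
python3 - <<'E'
from h import *
s=state(); W=cam('wrist',s); i=read_camera('wrist'); save('w1.png',i)
print(s['eef_pos'],R.from_rotvec(s['ee_rot']).as_matrix().round(3).tolist(),s['ft_force'])
h=cv2.cvtColor(i,cv2.COLOR_RGB2HSV); m=((h[...,1]<25)&(h[...,2]>95)).astype(np.uint8); m[330:]=0
m=cv2.morphologyEx(m,cv2.MORPH_CLOSE,np.ones((7,7)))
k,l,st,_=cv2.connectedComponentsWithStats(m)
j=1+np.argmax(st[1:,4]); cn=cv2.findContours((l==j).astype(np.uint8),0,1)[0][0]
rr=cv2.minAreaRect(cn.astype(np.float32)); b=cv2.boxPoints(rr); print(st[j],b.tolist())
P=np.array([onz(W,*p,26) for p in b]); print(P.round(1),P.mean(0))
print(tri(ray(W,*rr[0]),ray(cam('top'),190.4,259.6)))
E
```

```text
clock: 1.4
eef_pos: [500.7, 264.6, 194.2]
ee_rot: [-0.154, -3.137, 0.0]
ft_force: [-0.5, 0.1, 0.9]
gripper_width: 86.8
grasp_force: 0.0
clock: 1.65
eef_pos: [499.6, 266.0, 194.1]
ee_rot: [-0.161, -3.136, -0.0]
ft_force: [0.1, 1.4, -0.3]
gripper_width: 86.9
grasp_force: 0.0
[499.55289181 265.99114985 194.13454428] [[-0.995, 0.102, -0.001], [0.102, 0.995, 0.0], [0.001, -0.0, -1.0]] [ 0.13840127  1.42499352 -0.26190896]
[ 267  159   74  128 7361] [[267.0, 159.0], [340.0, 159.0], [340.0, 286.0], [267.0, 286.0]]
[[444.3 241.5  26. ]
 [449.8 294.8  26. ]
 [548.1 286.6  26. ]
 [542.2 229.1  26. ]] [496.11929635 263.03716121  26.        ]
(array([495.69588097, 263.51510771,  22.42562003]), np.float64(1.6157255966886452))
```

View pics/w1.png

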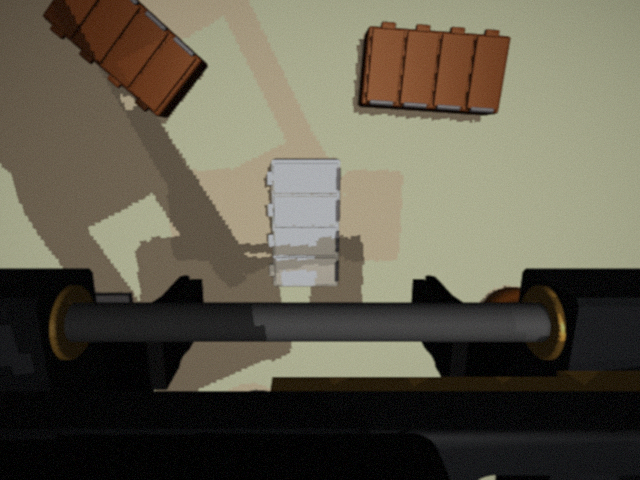

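The wrist view shows the white organiser at rows 158–286, columns 273–340, square to the tool and centred. The brown look-alikes are well clear at the top. Measured height is about 22–26 mm, as stated. Descending to grip.

```bash
python3 -m handwheel '[[[3.5,-0.7,40],[0,0,0],1],[[0,0,50],[0,0,0],1],[[0,0,50],[0,0,0],1],[[0,0,20],[0,0,0],1],[[0,0,7],[0,0,0],1],[[0,0,0],[0,0,0],1],[[0,0,0],[0,0,0],0.3],[[0,0,0],[0,0,0],0.3],[[0,0,0],[0,0,0],0.3],[[0,0,0],[0,0,0],0.3]]' 20
python3 -m handwheel '[[[0,0,0],[0,0,0],0.3],[[0,0,0],[0,0,0],0.3],[[0,0,-2],[0,0,0],0.3],[[0,0,-20],[0,0,0],0.3],[[0,0,-30],[0,0,0],0.3],[[0,0,-30],[0,0,0],0.3],[[0,0,-10],[0,0,0],0.3],[[0,0,0],[0,0,0],0.3]]'
```

```text
clock: 2.95
eef_pos: [496.6, 265.6, 27.8]
ee_rot: [0.158, 3.137, 0.0]
ft_force: [0.0, 0.0, -0.2]
gripper_width: 54.6
grasp_force: 0.0
clock: 3.95
eef_pos: [497.0, 265.8, 120.5]
ee_rot: [0.158, 3.136, 0.001]
ft_force: [-0.4, 0.9, -1.8]
gripper_width: 51.6
grasp_force: 20.0
```

```bash
python3 -m handwheel '[[[0,0,-20],[0,0,10],0.3],[[0,0,-20],[0,0,10],0.3],[[0,0,-20],[0,0,10],0.3],[[0,0,0],[0,0,10],0.3],[[0,0,0],[0,0,10],0.3],[[0,0,0],[0,0,10],0.3],[[0,0,0],[0,0,10],0.3],[[0,0,0],[0,0,10],0.3],[[0,0,0],[0,0,9.3],0.3]]'
python3 -m handwheel '[[[-40,20,0],[0,0,0],0.3],[[-40,20,0],[0,0,0],0.3],[[-40,20,0],[0,0,0],0.3],[[-40,20,0],[0,0,0],0.3],[[-28,21,0],[0,0,0],0.3],[[0,0,0],[0,0,0],0.3],[[0,0,0],[0,0,0],0.3]]'
python3 - <<'E'
from h import *
s=state(); W=cam('wrist',s); i=read_camera('wrist'); save('w2.png',i)
print(s['clock'],s['eef_pos'],R.from_rotvec(s['ee_rot']).as_matrix().round(3).tolist(),s['ft_force'])
E
```

```text
clock: 5.08
eef_pos: [495.5, 265.2, 177.5]
ee_rot: [-2.323, -2.114, 0.005]
ft_force: [-0.1, -0.2, -2.0]
gripper_width: 51.7
grasp_force: 20.0
clock: 5.95
eef_pos: [579.4, 69.6, 178.0]
ee_rot: [-2.316, -2.119, 0.003]
ft_force: [-0.9, 0.5, -1.9]
gripper_width: 51.7
grasp_force: 20.0
5.95 [579.43715865  69.6217638  177.98686381] [[0.089, 0.996, -0.003], [0.996, -0.089, 0.0], [0.0, -0.003, -1.0]] [-0.93070079  0.54230988 -1.86586429]
```

View pics/w2.png

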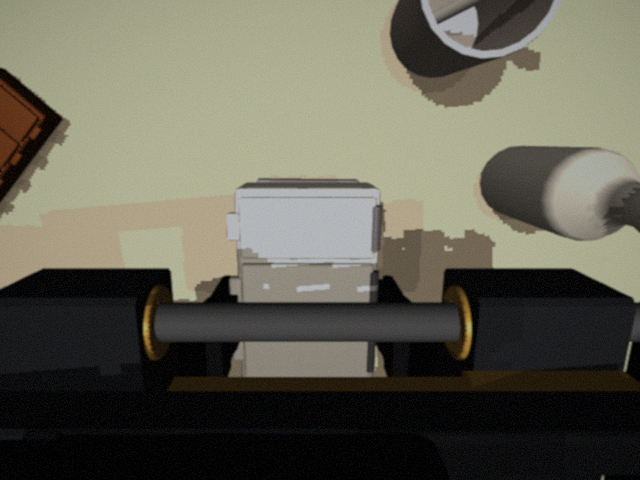

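The wrist view shows the organiser held squarely. The cup (475,20) and lotion (570,190) are near the gripper body's sweep, so I'll measure their clearance before lowering.

Run:
```python
from h import *
T=cam('top');S=cam('scene')
t=cv2.imread('pics/top0.png'); s=cv2.imread('pics/scene0.png'); w=cv2.imread('pics/w2.png')
c=np.zeros((600,800,3),np.uint8)
c[:420,:480]=cv2.resize(t[120:190,195:275],None,fx=6,fy=6,interpolation=3)
c[:500,490:790]=cv2.resize(s[155:255,400:460],None,fx=5,fy=5,interpolation=3)
cv2.imwrite('pics/crop2.png',c)
```

```text
(no output)
```

View pics/crop2.png

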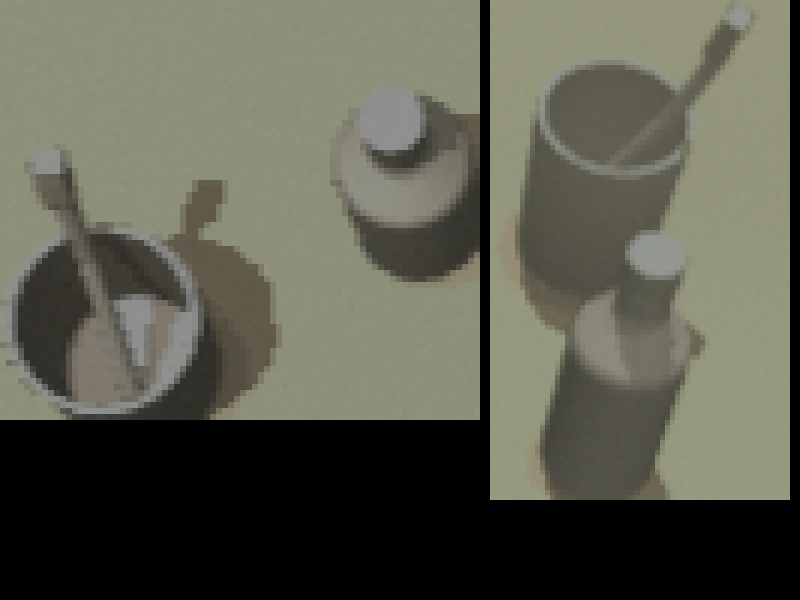

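The cup rim centre is at crop (105,320) in top and (615,118) in scene. The brush tip is at (50,162) and (740,18). The lotion cap is at (392,120) and (657,255).

Run:
```python
from h import *
T=cam('top');S=cam('scene')
for n,a,b in (('cup rim',(105,320),(615,118)),('brush',(50,162),(740,18)),('lotion cap',(392,120),(657,255))):
    p,e=tri(ray(T,195+a[0]/6,120+a[1]/6),ray(S,400+(b[0]-490)/5,155+b[1]/5)); print(n,p.round(0),e.round(1))
```

```text
cup rim [681. 202.  92.] 5.0
brush [720. 208. 171.] 5.4
lotion cap [738.  92. 148.] 4.8
```

Clearances are fine if I start the push from further forward. Lowering at dock x = -88, then sliding it gripped to -70.

```bash
python3 -m handwheel '[[[-0.7,1.8,40],[0,0,0],0.3],[[0,0,40],[0,0,0],0.3],[[0,0,40],[0,0,0],0.3],[[0,0,15],[0,0,0],0.3],[[0,0,4],[0,0,0],0.3],[[0,0,0],[0,0,0],0.3],[[0,0,0],[0,0,0],0.3]]'
python3 - <<'E'
from h import *
save('top2.png',read_camera('top')); save('scene2.png',read_camera('scene'))
c=cv2.imread('pics/scene2.png')[180:330,250:410]; cv2.imwrite('pics/s2c.png',cv2.resize(c,None,fx=4,fy=4,interpolation=3))
E
```

```text
clock: 6.88
eef_pos: [583.6, 68.6, 42.4]
ee_rot: [2.316, 2.12, 0.004]
ft_force: [0.5, -0.4, -1.1]
gripper_width: 51.5
grasp_force: 20.0
```

View pics/s2c.png

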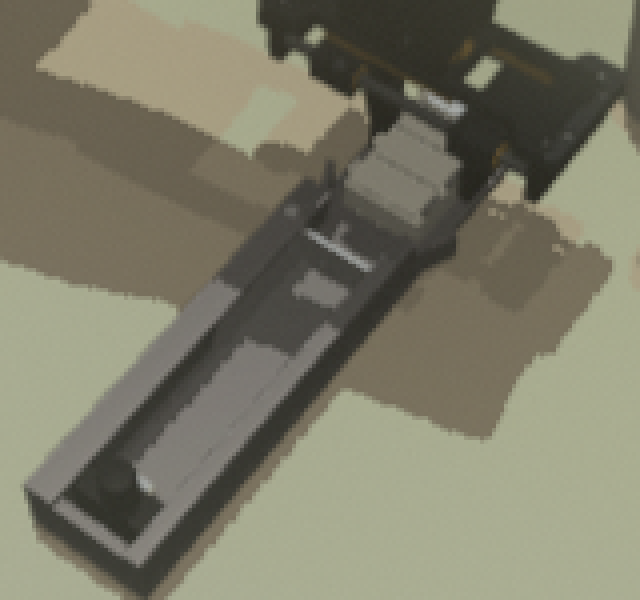

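The scene crop shows the organiser's front at about (385,200), squarely between the funnel walls with the gate and stop ahead. It's about 2 mm too far to dock +y, so I'll correct that and lower until it touches.

```bash
python3 -m handwheel '[[[0,-2,3],[0,0,0],0.3],[[0,0,2],[0,0,0],0.3],[[0,0,0],[0,0,0],0.3],[[0,0,0],[0,0,0],0.3]]'
python3 -m handwheel '[[[0,0,1],[0,0,0],0.3],[[0,0,0],[0,0,0],0.3],[[0,0,0],[0,0,0],0.3]]'
```

```text
clock: 7.48
eef_pos: [580.1, 68.7, 35.7]
ee_rot: [-2.318, -2.121, 0.0]
ft_force: [-1.3, 0.1, 2.8]
gripper_width: 51.6
grasp_force: 20.0
clock: 7.85
eef_pos: [580.1, 68.7, 35.7]
ee_rot: [-2.317, -2.121, 0.001]
ft_force: [-6.6, -0.8, 10.7]
gripper_width: 51.9
grasp_force: 20.0
```

```bash
python3 -m handwheel '[[[0,0,-1.3],[0,0,0],0.3],[[0,0,0],[0,0,0],0.3],[[0,0,0],[0,0,0],0.3]]'
python3 -m handwheel '[[[-4,0,0],[0,0,0],0.3],[[-4,0,0],[0,0,0],0.3],[[0,0,0],[0,0,0],0.3]]'
```

```text
clock: 8.22
eef_pos: [580.4, 68.7, 35.7]
ee_rot: [2.318, 2.121, 0.0]
ft_force: [0.5, 0.7, 0.5]
gripper_width: 51.9
grasp_force: 20.0
clock: 8.6
eef_pos: [579.4, 60.1, 35.7]
ee_rot: [2.318, 2.12, -0.001]
ft_force: [-0.8, -1.2, -0.7]
gripper_width: 51.7
grasp_force: 20.0
```

```bash
python3 -m handwheel '[[[-4,0,0],[0,0,0],0.3],[[-4,0,0],[0,0,0],0.3],[[0,0,0],[0,0,0],0.3]]'
python3 -m handwheel '[[[0,0,0],[0,0,0],0.75],[[0,0,0],[0,0,0],0.75],[[0,0,0],[0,0,0],0.75],[[0,0,-15],[0,0,0],0.75],[[0,0,-25],[0,0,0],0.75],[[20,0,-20],[0,0,0],0],[[25,0,0],[0,0,0],0],[[20,0,0],[0,0,0],0],[[0,0,0],[0,0,0],0],[[0,0,0],[0,0,0],0]]'
python3 - <<'E'
from h import *
s=state(); W=cam('wrist',s); save('w3.png',read_camera('wrist')); print(s['eef_pos'],s['gripper_width'])
print([np.round(proj(W,p),0) for p in ((583.5,102,34),(578.5,52,34))])
E
```

```text
clock: 8.98
eef_pos: [579.0, 52.2, 35.9]
ee_rot: [2.317, 2.12, -0.0]
ft_force: [1.7, -1.2, -1.9]
gripper_width: 52.0
grasp_force: 20.0
clock: 10.22
eef_pos: [584.2, 117.2, 95.6]
ee_rot: [-2.317, -2.121, 0.001]
ft_force: [-0.2, -0.1, 0.2]
gripper_width: 23.2
grasp_force: 0.0
[584.23420462 117.15083345  95.55385538] 23.15004596977565
[array([309., 297.]), array([308., 383.])]
```

View pics/w3.png

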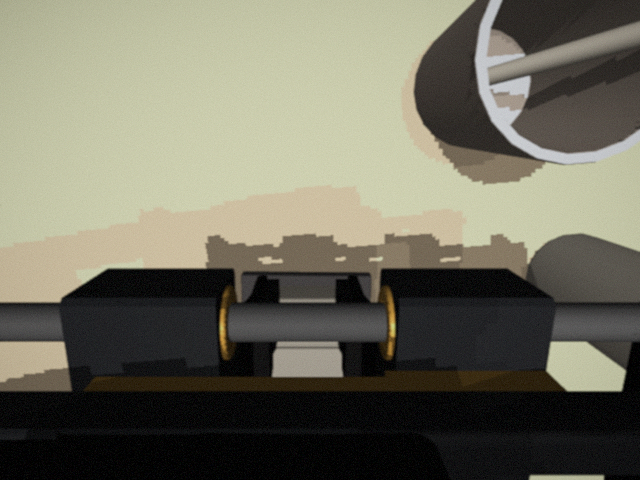

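The wrist view shows the organiser standing on the apron straight ahead of the fingers. The cup at upper right is clear. Going down behind the organiser with closed fingers.

```bash
python3 -m handwheel '[[[2,0.6,0],[0,0,0],0],[[0,0,25],[0,0,0],0],[[0,0,25],[0,0,0],0],[[0,0,10],[0,0,0],0],[[0,0,0],[0,0,0],0],[[0,0,0],[0,0,0],0]]'
python3 -m handwheel '[[[-2,0,0],[0,0,0],0],[[-2,0,0],[0,0,0],0],[[-2,0,0],[0,0,0],0],[[0,0,0],[0,0,0],0]]'
```

```text
clock: 11.02
eef_pos: [586.2, 119.4, 36.9]
ee_rot: [2.317, 2.12, 0.002]
ft_force: [-0.4, 0.8, 0.1]
gripper_width: 0.4
grasp_force: 0.0
clock: 11.52
eef_pos: [584.8, 113.3, 35.9]
ee_rot: [2.318, 2.121, 0.0]
ft_force: [0.6, 0.6, 0.6]
gripper_width: 0.5
grasp_force: 0.0
```

```bash
python3 -m handwheel '[[[-2,0,0],[0,0,0],0],[[-2,0,0],[0,0,0],0],[[-2,0,0],[0,0,0],0],[[-2,0,0],[0,0,0],0],[[-2,0,0],[0,0,0],0],[[-2,0,0],[0,0,0],0],[[-2,0,0],[0,0,0],0]]'
python3 -m handwheel '[[[-2,0,0],[0,0,0],0],[[-2,0,0],[0,0,0],0],[[-2,0,0],[0,0,0],0]]'
python3 -m handwheel '[[[-2,0,0],[0,0,0],0],[[-1,0,0],[0,0,0],0],[[-1,0,0],[0,0,0],0]]'
```

```text
clock: 12.4
eef_pos: [583.6, 99.4, 35.9]
ee_rot: [-2.318, -2.121, -0.0]
ft_force: [0.6, 1.9, 0.3]
gripper_width: 0.6
grasp_force: 0.7
clock: 12.78
eef_pos: [583.3, 94.0, 35.9]
ee_rot: [-2.318, -2.12, -0.002]
ft_force: [2.4, 4.6, -0.6]
gripper_width: 0.4
grasp_force: 2.6
clock: 13.15
eef_pos: [583.1, 90.5, 36.0]
ee_rot: [-2.318, -2.121, -0.003]
ft_force: [1.9, 6.3, -1.0]
gripper_width: 0.3
grasp_force: 3.1
```

```bash
python3 -m handwheel '[[[-2,0,0],[0,0,0],0],[[-2,0,0],[0,0,0],0]]'
python3 -m handwheel '[[[-2,0,0],[0,0,0],0],[[-2,0,0],[0,0,0],0]]'
python3 -m handwheel '[[[-2,0,0],[0,0,0],0],[[-2,0,0],[0,0,0],0]]'
python3 -m handwheel '[[[-2,0,0],[0,0,0],0],[[-2,0,0],[0,0,0],0]]'
```

```text
clock: 13.4
eef_pos: [582.8, 86.5, 36.1]
ee_rot: [-2.317, -2.121, -0.003]
ft_force: [1.8, 4.7, 0.2]
gripper_width: 0.5
grasp_force: 2.7
clock: 13.65
eef_pos: [582.0, 81.8, 35.8]
ee_rot: [-2.317, -2.121, -0.001]
ft_force: [1.5, 4.4, -0.3]
gripper_width: 0.3
grasp_force: 2.2
clock: 13.9
eef_pos: [581.6, 77.5, 35.9]
ee_rot: [-2.318, -2.121, -0.0]
ft_force: [0.3, 4.2, -0.3]
gripper_width: 0.2
grasp_force: 2.0
clock: 14.15
eef_pos: [581.2, 73.4, 35.9]
ee_rot: [2.318, 2.121, -0.0]
ft_force: [1.2, 3.5, 0.7]
gripper_width: 0.7
grasp_force: 1.9
```

```bash
python3 -m handwheel '[[[-4,0,0],[0,0,0],0],[[-4,0,0],[0,0,0],0],[[-4,0,0],[0,0,0],0],[[-4,0,0],[0,0,0],0],[[-4,0,0],[0,0,0],0],[[-4,0,0],[0,0,0],0]]'
python3 -m handwheel '[[[-5,0,0],[0,0,0],0],[[-5,0,0],[0,0,0],0],[[-5,0,0],[0,0,0],0],[[-5,0,0],[0,0,0],0],[[-5,0,0],[0,0,0],0],[[-5,0,0],[0,0,0],0]]'
```

```text
clock: 14.9
eef_pos: [579.1, 49.4, 35.9]
ee_rot: [2.318, 2.121, -0.0]
ft_force: [0.2, 3.2, 0.8]
gripper_width: 0.3
grasp_force: 1.5
clock: 15.65
eef_pos: [576.5, 19.5, 35.8]
ee_rot: [2.318, 2.121, 0.0]
ft_force: [0.9, 3.0, -0.5]
gripper_width: 0.5
grasp_force: 1.3
```

```bash
python3 -m handwheel '[[[-4,0,0],[0,0,0],0],[[-4,0,0],[0,0,0],0],[[-4,0,0],[0,0,0],0],[[-4,0,0],[0,0,0],0],[[-4,0,0],[0,0,0],0],[[-4,0,0],[0,0,0],0]]'
```

```text
clock: 16.4
eef_pos: [574.3, -4.4, 35.8]
ee_rot: [2.318, 2.121, -0.0]
ft_force: [0.8, 2.1, 0.3]
gripper_width: 0.5
grasp_force: 1.2
```

```bash
python3 -m handwheel '[[[-4,0,0],[0,0,0],0],[[-4,0,0],[0,0,0],0],[[-4,0,0],[0,0,0],0],[[-4,0,0],[0,0,0],0],[[-4,0,0],[0,0,0],0],[[-4,0,0],[0,0,0],0],[[-4,0,0],[0,0,0],0]]'
python3 -m handwheel '[[[-4,0,0],[0,0,0],0],[[-4,0,0],[0,0,0],0],[[-4,0,0],[0,0,0],0],[[-4,0,0],[0,0,0],0],[[-3,0,0],[0,0,0],0],[[-2,0,0],[0,0,0],0]]'
```

```text
clock: 17.27
eef_pos: [571.9, -32.2, 35.9]
ee_rot: [2.318, 2.121, -0.0]
ft_force: [1.2, 2.0, 0.7]
gripper_width: 0.4
grasp_force: 1.0
clock: 18.02
eef_pos: [570.0, -53.1, 35.8]
ee_rot: [-2.318, -2.121, -0.0]
ft_force: [0.6, 2.3, 0.2]
gripper_width: 0.5
grasp_force: 1.1
```

```bash
python3 -m handwheel '[[[-2,0,0],[0,0,0],0],[[-2,0,0],[0,0,0],0],[[-2,0,0],[0,0,0],0],[[-2,0,0],[0,0,0],0],[[-2,0,0],[0,0,0],0],[[-2,0,0],[0,0,0],0]]'
for k in 1; do :; done
python3 -m handwheel '[[[-1,0,0],[0,0,0],0],[[-1,0,0],[0,0,0],0]]'
python3 -m handwheel '[[[-1,0,0],[0,0,0],0],[[0,0,0],[0,0,0],0]]'
```

```text
clock: 18.77
eef_pos: [568.9, -65.0, 35.8]
ee_rot: [-2.318, -2.121, 0.0]
ft_force: [1.5, 2.2, 1.0]
gripper_width: 0.1
grasp_force: 1.1
clock: 19.02
eef_pos: [568.7, -66.8, 35.8]
ee_rot: [-2.318, -2.121, 0.0]
ft_force: [0.4, 3.0, 1.3]
gripper_width: 0.1
grasp_force: 1.2
clock: 19.27
eef_pos: [568.6, -68.0, 35.8]
ee_rot: [2.318, 2.121, -0.0]
ft_force: [-0.3, 1.9, 1.1]
gripper_width: 0.4
grasp_force: 0.8
```

```bash
python3 -m handwheel '[[[-1,0,0],[0,0,0],0],[[0,0,0],[0,0,0],0]]'
```

```text
clock: 19.52
eef_pos: [568.6, -68.9, 35.8]
ee_rot: [2.318, 2.121, -0.0]
ft_force: [0.5, 2.1, 0.6]
gripper_width: 0.2
grasp_force: 0.9
```

```bash
python3 -m handwheel '[[[-1,0,0],[0,0,0],0],[[0,0,0],[0,0,0],0]]'
```

```text
clock: 19.77
eef_pos: [568.5, -69.9, 35.8]
ee_rot: [2.318, 2.121, -0.0]
ft_force: [0.8, 1.4, 1.4]
gripper_width: 0.7
grasp_force: 0.9
```

```bash
python3 -m handwheel '[[[-1,0,0],[0,0,0],0],[[0,0,0],[0,0,0],0]]'
```

```text
clock: 20.02
eef_pos: [568.4, -70.9, 35.8]
ee_rot: [2.318, 2.121, -0.0]
ft_force: [-0.2, 2.0, 0.8]
gripper_width: 0.6
grasp_force: 0.8
```

```bash
python3 -m handwheel '[[[-1,0,0],[0,0,0],0],[[0,0,0],[0,0,0],0]]'|grep -E "pos|ft"
```

```text
eef_pos: [568.3, -71.9, 35.8]
ft_force: [0.4, 2.1, 0.5]
```

```bash
python3 -m handwheel '[[[-1,0,0],[0,0,0],0],[[0,0,0],[0,0,0],0]]'|grep -E "pos|ft"
```

```text
eef_pos: [568.2, -72.9, 35.8]
ft_force: [0.7, 1.2, 0.7]
```

```bash
python3 -m handwheel '[[[-0.5,0,0],[0,0,0],0],[[-0.5,0,0],[0,0,0],0]]'|grep -E "pos|ft"
```

```text
eef_pos: [568.1, -73.8, 35.8]
ft_force: [0.8, 1.5, 0.4]
```

```bash
python3 -m handwheel '[[[-1,0,0],[0,0,0],0],[[0,0,0],[0,0,0],0]]'|grep -E "pos|ft"
```

```text
eef_pos: [568.0, -75.0, 35.8]
ft_force: [2.1, 1.1, 0.5]
```

```bash
python3 -m handwheel '[[[-1,0,0],[0,0,0],0],[[0,0,0],[0,0,0],0]]'|grep -E "pos|ft"
```

```text
eef_pos: [567.9, -75.9, 35.8]
ft_force: [0.7, 0.7, -0.5]
```

```bash
python3 -m handwheel '[[[-1,0,0],[0,0,0],0],[[0,0,0],[0,0,0],0]]'|grep -E "pos|ft"
```

```text
eef_pos: [567.9, -76.9, 35.8]
ft_force: [0.9, 0.7, 0.3]
```

```bash
python3 -m handwheel '[[[-0.7,0,0],[0,0,0],0],[[0,0,0],[0,0,0],0]]'|grep -E "pos|ft"
```

```text
eef_pos: [567.8, -77.5, 35.8]
ft_force: [0.5, 1.3, -0.5]
```

```bash
python3 -m handwheel '[[[-1,0,0],[0,0,0],0],[[0,0,0],[0,0,0],0]]'|grep -E "pos|ft"
```

```text
eef_pos: [567.7, -78.6, 35.8]
ft_force: [0.9, 1.2, 0.3]
```

```bash
python3 -m handwheel '[[[-0.7,0,0],[0,0,0],0],[[0,0,0],[0,0,0],0]]'|grep -E "pos|ft"
```

```text
eef_pos: [567.6, -79.3, 35.8]
ft_force: [0.1, 1.6, -0.4]
```

```bash
python3 -m handwheel '[[[-1,0,0],[0,0,0],0],[[0,0,0],[0,0,0],0]]'|grep -E "pos|ft"
```

```text
eef_pos: [567.5, -80.3, 35.8]
ft_force: [0.7, 1.4, 0.3]
```

```bash
python3 -m handwheel '[[[-0.7,0,0],[0,0,0],0],[[0,0,0],[0,0,0],0]]'|grep -E "pos|ft"
```

```text
eef_pos: [567.5, -80.9, 35.8]
ft_force: [0.5, 1.4, -0.3]
```

```bash
python3 -m handwheel '[[[-1,0,0],[0,0,0],0],[[0,0,0],[0,0,0],0]]'|grep -E "pos|ft"
```

```text
eef_pos: [567.4, -82.0, 35.8]
ft_force: [0.3, 0.7, 0.3]
```

```bash
python3 -m handwheel '[[[-0.8,0,0],[0,0,0],0],[[0,0,0],[0,0,0],0]]'|grep -E "pos|ft"
```

```text
eef_pos: [567.3, -82.8, 35.8]
ft_force: [0.5, 1.1, 0.5]
```

```bash
python3 -m handwheel '[[[-1,0,0],[0,0,0],0],[[0,0,0],[0,0,0],0]]'|grep -E "pos|ft"
```

```text
eef_pos: [567.2, -83.8, 35.8]
ft_force: [1.1, 2.4, 0.0]
```

```bash
python3 -m handwheel '[[[-0.8,0,0],[0,0,0],0],[[0,0,0],[0,0,0],0]]'|grep -E "pos|ft"
```

```text
eef_pos: [567.1, -84.6, 35.9]
ft_force: [-0.0, 1.3, 0.6]
```

```bash
python3 -m handwheel '[[[-1,0,0],[0,0,0],0],[[0,0,0],[0,0,0],0]]'|grep -E "pos|ft"
```

```text
eef_pos: [567.1, -84.7, 35.8]
ft_force: [0.2, 4.7, 2.2]
```

```bash
python3 -m handwheel '[[[-0.8,0,0],[0,0,0],0],[[0,0,0],[0,0,0],0]]'|grep -E "pos|ft"
```

```text
eef_pos: [567.2, -84.8, 35.9]
ft_force: [1.4, 6.9, 0.1]
```

Hard stop found at about dock x = 175. Pressing to about 10 N and holding.

```bash
python3 -m handwheel '[[[-0.8,0,0],[0,0,0],0],[[0,0,0],[0,0,0],0],[[0,0,0],[0,0,0],0]]'|grep -E "pos|ft"
```

```text
eef_pos: [567.3, -84.9, 35.9]
ft_force: [1.5, 9.4, 0.8]
```

```bash
python3 -m handwheel '[[[-0.3,0,0],[0,0,0],0],[[0,0,0],[0,0,0],0],[[0,0,0],[0,0,0],0]]'|grep -E "pos|ft"
python3 -m handwheel '[[[0,0,0],[0,0,0],0],[[0,0,0],[0,0,0],0],[[0,0,0],[0,0,0],0],[[0,0,0],[0,0,0],0],[[0,0,0],[0,0,0],0]]'|grep -E "pos|ft"
```

```text
eef_pos: [567.3, -84.9, 35.9]
ft_force: [2.7, 12.0, 1.5]
eef_pos: [567.3, -84.9, 35.8]
ft_force: [2.3, 11.6, 0.9]
```

```bash
python3 -m handwheel '[[[2.5,0,0],[0,0,0],0],[[1,0,0],[0,0,0],0],[[0,0,0],[0,0,0],0]]'|grep -E "pos|ft"
```

```text
eef_pos: [567.2, -84.2, 35.8]
ft_force: [-0.9, -0.7, 0.2]
```

```bash
python3 -m handwheel '[[[0.3,0,0],[0,0,0],0],[[0,0,-5],[0,0,0],0],[[0,0,-10],[0,0,0],0],[[0,0,-20],[0,0,0],0],[[0,0,-30],[0,0,0],0],[[0,0,-30],[0,0,0],0],[[0,0,-30],[0,0,0],0],[[0,0,0],[0,0,0],0]]'
python3 -m handwheel '[[[40,0,-30],[0,0,0],0],[[50,-20,-30],[0,0,0],0],[[50,-40,0],[0,0,0],0],[[50,-40,0],[0,0,0],0],[[40,-30,0],[0,0,0],0],[[0,0,0],[0,0,0],0]]'
python3 - <<'E'
from h import *
t=read_camera('top')[:,:,::-1]; s=read_camera('scene')[:,:,::-1]
c=np.zeros((600,800,3),np.uint8)
c[:240,:680]=cv2.resize(t[195:255,250:420],None,fx=4,fy=4,interpolation=3)
c[245:545,:280]=cv2.resize(s[195:345,250:390],None,fx=2,fy=2,interpolation=3)
c[245:605,300:700]=cv2.resize(s[225:314,265:365],(400,355),interpolation=3) if 0 else cv2.resize(s[215:304,275:375],(400,355),interpolation=3)[:355] if c[245:605].shape[0]==360 and 0 else c[245:605,300:700]
cv2.imwrite('pics/fin.png',c)
E
```

```text
clock: 27.02
eef_pos: [569.8, -84.2, 165.6]
ee_rot: [2.313, 2.116, 0.006]
ft_force: [-0.3, -0.0, 0.5]
gripper_width: 0.4
grasp_force: 0.0
clock: 27.78
eef_pos: [457.7, 156.9, 220.4]
ee_rot: [-2.312, -2.126, 0.001]
ft_force: [-0.7, -0.5, 0.5]
gripper_width: 0.4
grasp_force: 0.0
```

View pics/fin.png

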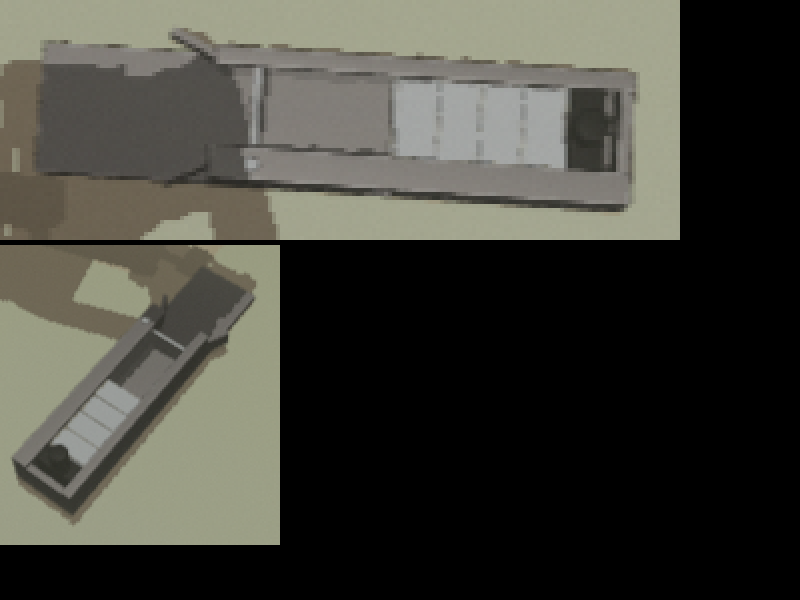

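The final view shows the organiser lids up against the black stop (crop 567,125) with no gap or button visible, and the gate shut across the channel at (257,105). The robot is clear of everything.

```bash
python3 -c "from plant import job_done; print(job_done())"
```

```text
the job is handed in; nothing more can be done
None
```

The organiser is in its dock, lids up and home against the end stop: I pressed it there at about 12 N for about a second, the gate has shut behind it, and the job was handed in at about 28 s.

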